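# Take a long casket column out of the sliding-top showcase

### The job

Turn the black lock knob on the showcase a quarter turn clockwise to free the sliding glass pane, slide the pane fully open, and take out the long gilt column. It is longer than the opening, so bring it out at a slant, one end first, without banging it against the glass, and leave the other things where they are. Finish while still holding the whole column up in the gripper, a hand's breadth clear above the showcase and touching nothing else.

Things in the scene. Friction and masses are not known exactly. Their poses are not given: they have to be found in the camera images.
- case: Fixed glass showcase with gilt frame, 240 mm (x) by 490 mm (y), top rails 100 mm high. Origin: centre of its underside; y along its length, -x side towards the robot. Hollow: walls under 8 mm, floor 8 mm high. The top is a rail 8 mm thick; its -y half is closed by a fixed glass pane (y -205 to +5 mm, underside 93 mm high), its +y half is the opening under the sliding pane.
- opening (a point): Centre of the opening in the showcase's top, at the level of the rails' upper faces (100 mm). It measures 172 mm along x and 200 mm along y; axes as case. Around it: rails 34 mm wide along the long sides, a rail 40 mm wide at the +y end, the fixed pane on the -y side.
- lock_knob (a joint): Angle of the lock knob in rad: 0 = locked (bolt stands out in front of the sliding pane's leading edge), 1.6 = fully turned, bolt drawn back; grows clockwise seen from above. The pane is free above 1.15. Turns with about 0.06 N m of friction and stays where it is left.
- knob_grip (a point): Grip point of the lock knob, on its upright axis, 138 mm above the table: a black bar 40 mm long (this point's x), 10 mm thick (y), 125 to 149 mm high, on a 24 mm hub. It turns with the knob; at angle 0 the bar lies along the case's x. Below it the lock housing (26 by 40 mm) on the front rail is 116 mm high.
- pane (a joint): Travel of the sliding pane in m: 0 = shut, 0.215 = fully open; it slides towards the case's -y, above the fixed pane. About 1.5 N of friction; stays where it is left.
- pull (a point): Centre of the sliding pane's pull, 131 mm above the table: a gilt bar 56 mm long (x), 10 mm thick (y), from 117 to 141 mm high, on two studs in the middle of the pane. The pane is 184 mm (x) by 241 mm (y), its top 107 mm high. Axes as case.
- column_mid (a point): Centre of the long gilt column (hollow brass, about 0.2 kg): 300 mm long along this point's y, round shaft of 16 mm diameter; at the -y end a square foot of 20 mm, at the +y end a round head of 20 mm (each 12 to 14 mm long). At the start it lies level, along the case's y, its axis 66 mm above the table, in two V-rests.
- column_head (a point): Centre of the column's head end face (+y end), 150 mm from column_mid.
- column_foot (a point): Centre of the column's foot end face (-y end), 150 mm from column_mid.
- rests: Two grey V-rests fixed on the case floor, each 50 mm wide (x) and 16 mm thick (y), 66 mm high, at y = -20 mm and y = +100 mm from this origin (origin at table height under the column's axis; axes as case).
- finial: Bystander: small gilt acorn finial, 30 mm wide, 52 mm high, standing inside the case under the fixed pane. Origin: centre of its underside.
- rosette: Bystander: gilt rosette, 52 mm wide, 15 mm high, lying inside the case under the fixed pane. Origin: centre of its underside.
- wax_jar: Bystander: amber jar, 68 mm wide, 75 mm high, on the table. Origin: centre of its underside.
- solvent_bottle: Bystander: green bottle, 60 mm wide, 130 mm high, on the table. Origin: centre of its underside.
- polish_can: Bystander: white can, 72 mm wide, 85 mm high, on the table. Origin: centre of its underside.
- brush: Bystander: brush lying on the table.
- screwdriver: Bystander: screwdriver lying on the table.
- screw_tray: Bystander: grey divided tray, 110 by 150 mm, 28 mm high, on the table. Origin: centre of its underside.

How it is judged:
On the way, in this order (a step that is already met when the one before it is completed fails the run):
1. the lock knob is turned free while the pane is still shut (value of joint lock_knob above 1.1 rad and value of joint pane below 0.02 m), for 0.1 s.
2. the pane is slid fully open (value of joint pane above 0.205 m), for 0.1 s.
3. the column slants through the opening: one end is out above the case while the other is still inside (((height (world z) of column_head above 0.12 m and height (world z) of column_foot below 0.09 m) or (height (world z) of column_foot above 0.12 m and height (world z) of column_head below 0.09 m))), for 0.1 s.
At the end, for the whole second after the job is handed in: The column is held still in the fingers (under 40 mm/s) with both of its ends more than 60 mm above the showcase's top rails (160 mm above the table), not touching the showcase; the pane is still open (over 195 mm) and the lock knob still free (over 1.05 rad); the other things are where they were (height (world z) of each of column_head, column_foot above 0.16 m and contact force between the fingers and column above 2 N and contact force between column and case below 0.2 N and linear speed of column below 0.04 m/s and value of joint pane above 0.195 m and value of joint lock_knob above 1.05 rad); the arm keeps its last pose, push and grip.
It fails at once if the column is banged against the showcase (over 40 N) (contact force between column and case above 40 N).
It fails at once if a bystander is shifted by more than 30 mm (distance of any of finial, rosette, wax_jar, solvent_bottle, polish_can, brush, screwdriver, screw_tray from where it was at the start of the episode above 0.03 m).
It also fails if it takes over 67 s, if anything falls off the work surface, if the arm or the gripper's body presses on something with over 40 N, if the wrist force passes 120 N, or if a joint passes its speed limit or range.

### The arm

A 6-joint arm with a two-finger parallel gripper is mounted at the origin on the work surface. World frame = base frame: x ahead of the robot, y to its left, z up, the work surface at z = 0. Lengths are in m, angles in rad, forces in N, time in s.
With the tool pointing down it reaches from about 0.4 to 0.925 m from the base axis. Payload 3.4 kg.
Tool frame: the origin (TCP) lies where the fingers leave the gripper's body, on its centre line; the fingertips stand 73 mm ahead of it and the grasp point (between the pads) lies 54 mm ahead of it (tips_ahead is the z of the fingertips in the tool frame, in m); z points along the fingers, y is the direction in which the jaws open and shut (so a half turn about z gives the same grasp; the last joint's range is limited). The gripper opens to 85 mm and grips with 20 to 120 N. Pads are 22 mm wide; open, the fingers measure 114 mm over their backs; the gripper's body (76 mm by 85 mm) begins 54 mm behind the grasp point. The pads swing forward as they close: fully open they stand 13 mm farther back than shut.
Start: joints at [-1.246, 0.307, 1.506, -0, 1.328, -0.073], TCP at [0.223, -0.53, 0.304] pointing down, gripper open.
Joint ranges: [-3.12, 3.12], [-1.05, 2.28], [0.14, 2.33], [-1.42, 4.57], [0.1, 2.73], [-2.68, 2.68]. Speed limits (rad/s): [2.57, 2.57, 3.14, 3.14, 3.14, 3.14].

### API

Orientations are given as a rotation vector (axis times angle).
In Python, from bench import * gives the robot as it stands.
- The arm moves only by the tool send_rows, never from a script. Its argument "steps" is a list of rows, each an object with "claw": the opening, from 0 (shut) to 1 (fully open); "offset": the shift along the tool's x, y, z each as a share of 0.1 m, from -1 to 1, a list of three; "turn": the turn about the tool's z as a share of 90 degrees, from -1 to 1. A call has 1 to 20 rows; each row is the pose to reach, as a shift and turn from the pose commanded when the call began, along the tool's axes at that moment; what a row does not reach only later rows make up. A row lasts 1/10 s, in which the tool goes at most 50 mm and 8.59 degrees, less where a joint would pass 70% of its speed; a pose out of reach is approached as far as the arm can. A call with a number of a shift or a turn outside -1 to 1 is refused whole. A call with a gripper value outside its range is refused whole. The fingers move at their own pace and stop on an object; "force" is the grip in N (left out, the last holds). Time passes only in rows, so rows that repeat a pose let the fingers close. It gives the time, the measured TCP pose, the force and the opening at its end, in the units of the state.
- read_state(): the state, without advancing time (a new reading comes with each control period).
- grab_frame(name): name is "side" or "top" or "wrist"; returns (picture, depth): 400x640x3 uint8, red, green, blue; 400x640 float32, m along the optical axis (not along the pixel's ray), 0 where there is no reading.
- camera_model(name): a dict with "intrinsics" (3x3 intrinsics, pixels), "R" (3x3) and "t" (3): a world point X has camera coordinates R X + t. Camera axes: x right, y down, z forward; pixel columns grow to the right and rows downward; lengths in m; the calibration is good to about 2 mm. A picture is of the moment at which its call begins: read the wrist's pose just before it. camera_model takes no time and is no camera call; for the wrist camera it gives the pose at the moment of the call.
- close_job(): hands the job in, once; it reports no verdict.
The state is a dict: "clock": time; "joint_pos": joint angles; "joint_velocities": joint speeds; "joint_efforts": joint torques, N m; "eef_pos": TCP position; "eef_rot": TCP orientation; "wrist_force": force on the tool from outside, world axes, zero at the start; "wrist_torque": the same for the moment, N m; "gripper_width": opening from 0.0 (shut) to 1.0 (fully open).
Only numpy, scipy, OpenCV 4.12 (cv2) and the standard library are available. Lean on these libraries where they do the work, as an engineer would, in place of code of your own. Each camera call takes 0.05 s, during which the arm holds its last target.

## Working session

There is one attempt and no reset: what is moved stays moved. The work goes in short steps, Python scripts to look and compute and a tool call to move; the robot and the scene stay as the last step left them, time stands still between calls to the robot, and variables do not carry over. Pictures are saved under pics/ and viewed, and the job is handed in when it is done.

Besides the shell and the picture viewer there is one more tool, called after "Call:" by a JSON object that holds its "method" and its "body", one argument or row to a line. send_rows: Moves the arm, as the interface text tells. Shift numbers are shares of 0.1 m and turn numbers shares of 90 degrees, none past 1 either way. Its arguments: {"type":"object","properties":{"steps":{"type":"array","items":{"type":"object","properties":{"claw":{"type":"number"},"offset":{"type":"array","items":{"type":"number"}},"turn":{"type":"number"}}}},"force":{"type":"number"}},"required":["steps"]}

```bash
mkdir -p pics; ls; python3 - <<'E'
from bench import *
import cv2,numpy as np
print(read_state())
for n in("top","side"):
    p,d=grab_frame(n); cv2.imwrite(f"pics/{n}0.png",p[:,:,::-1]); np.savez(f"{n}0.npz",p=p,d=d)
    m=camera_model(n); print(n,m)
E
```

```text
pics
{'clock': 0.0, 'joint_pos': array([-1.24548570e+00,  3.07546009e-01,  1.50769383e+00, -2.64482933e-05,
        1.32841737e+00, -7.34744460e-02]), 'joint_velocities': array([ 1.03841147e-03,  6.35025894e-05, -8.07529336e-04, -1.11644758e-03,
       -1.81351986e-03,  1.44493295e-04]), 'joint_efforts': array([-4.18911286e-04, -4.57544017e+01, -2.51912338e+01, -1.46031498e-04,
        1.32899135e-02, -1.65803380e-05]), 'eef_pos': array([ 0.22307354, -0.52934816,  0.30298865]), 'eef_rot': array([-3.07734205e+00, -6.21872374e-01,  4.46983687e-04]), 'wrist_force': array([ 0.37172238, -0.33248045, -0.300824  ]), 'wrist_torque': array([ 0.04076014, -0.0483776 ,  0.0415131 ]), 'gripper_width': 1.0013820507765214}
top {'intrinsics': array([[473.42695553,   0.        , 311.34073945],
       [  0.        , 473.42695553, 201.51091956],
       [  0.        ,   0.        ,   1.        ]]), 'R': array([[ 0.02796793, -0.99959293, -0.0056356 ],
       [-0.99558129, -0.02734922, -0.08983271],
       [ 0.08964201,  0.00812313, -0.99594092]]), 't': array([-0.02609799,  0.55836346,  1.40093671])}
side {'intrinsics': array([[406.42439329,   0.        , 322.74323961],
       [  0.        , 406.42439329, 202.58302697],
       [  0.        ,   0.        ,   1.        ]]), 'R': array([[-0.95700557, -0.28952156,  0.01782142],
       [-0.20620291,  0.63581438, -0.7437879 ],
       [ 0.20401152, -0.71548399, -0.66817809]]), 't': array([0.51251967, 0.21836879, 1.21770337])}
```

View pics/top0.png

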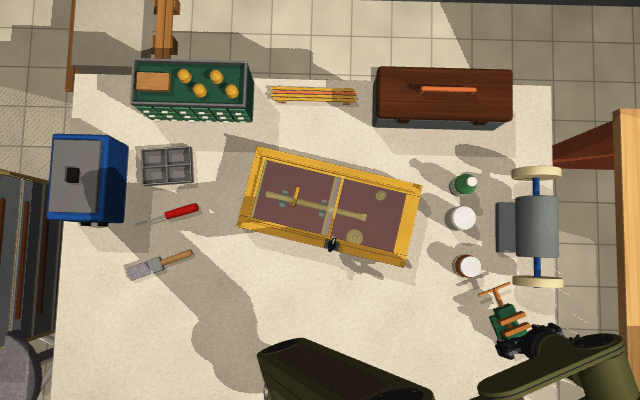

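View pics/side0.png

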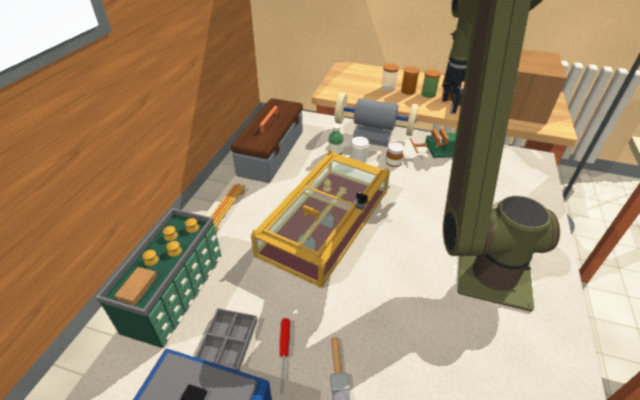

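The top view shows the case centred near (330,205). Its opening half is on the left, the pull is at (295,197) and the black knob at (332,244). I'll enlarge this region for measuring.

```bash
python3 - <<'E'
import cv2,numpy as np
p=np.load("top0.npz")["p"][135:275,225:430,::-1]
p=cv2.resize(p,None,fx=3.9,fy=3.9,interpolation=cv2.INTER_CUBIC);cv2.imwrite("pics/top0z.png",p)
E
```

```text
(no output)
```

View pics/top0z.png

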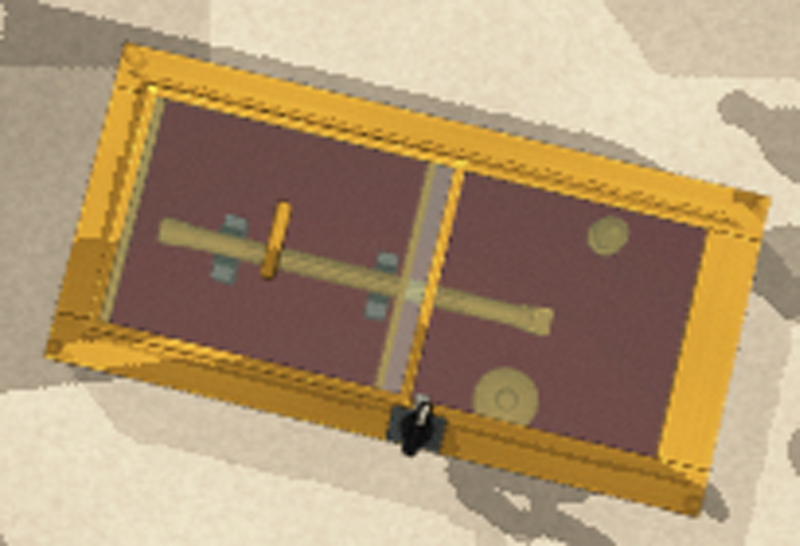

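```bash
cat > h.py <<'E'
from bench import *
import cv2,numpy as np
from scipy.optimize import least_squares
from scipy.spatial.transform import Rotation as Ro
def ray(m,uv,z):
    K,R,t=m["intrinsics"],m["R"],m["t"]
    c=-R.T@t; d=R.T@np.linalg.inv(K)@np.array([*uv,1.]); return c+d*(z-c[2])/d[2]
def proj(m,X):
    x=m["R"]@np.asarray(X)+m["t"]; x=m["intrinsics"]@x; return x[:2]/x[2]
E
python3 - <<'E'
from h import *
m=camera_model("top"); print(-m["R"].T@m["t"])
z=lambda u,v:(225+(u+.5)/3.9-.5,135+(v+.5)/3.9-.5)
pts={'c++':((128,43),.1),'c+-':((770,198),.1),'c--':((700,515),.1),'c-+':((47,358),.1),
'head':((160,231),.066),'foot':((551,321),.066),'pull1':((284,204),.141),'pull2':((268,277),.141),'knob1':((424,402),.149),'knob2':((408,447),.149)}
W={k:ray(m,z(*a),h) for k,(a,h) in pts.items()}
for k,v in W.items(): print(k,v.round(4))
C=np.array([W[k][:2] for k in('c++','c+-','c--','c-+')]); L=np.array([[.12,.245],[.12,-.245],[-.12,-.245],[-.12,.245]])
f=lambda p:((L@np.array([[np.cos(p[2]),np.sin(p[2])],[-np.sin(p[2]),np.cos(p[2])]])+p[:2])-C).ravel()
r=least_squares(f,[.5,0,0]);print(r.x,np.degrees(r.x[2]),f(r.x).round(4))
cs=r.x; A=np.array([[np.cos(cs[2]),np.sin(cs[2])],[-np.sin(cs[2]),np.cos(cs[2])]])
for k,v in W.items(): print(k,(A@(v[:2]-cs[:2])).round(4))
E
```

```text
[ 0.43104334 -0.02219655  1.44526242]
c++ [0.7096 0.1488 0.1   ]
c+- [ 0.607  -0.3263  0.1   ]
c-- [ 0.3752 -0.2774  0.1   ]
c-+ [0.4752 0.1989 0.1   ]
head [0.574  0.1235 0.066 ]
foot [ 0.5144 -0.1712  0.066 ]
pull1 [0.588  0.0281 0.141 ]
pull2 [0.5356 0.0378 0.141 ]
knob1 [ 0.4502 -0.0744  0.149 ]
knob2 [ 0.4186 -0.064   0.149 ]
[ 0.54177061 -0.06401281 -0.20973729] -12.017061564250973 [ 0.0005  0.0019  0.0011 -0.0024 -0.0018 -0.0012  0.0002  0.0017]
c++ [0.1199 0.2431]
c+- [ 0.1184 -0.2429]
c-- [-0.1185 -0.2434]
c-+ [-0.1198  0.2433]
head [-0.0075  0.1902]
foot [-0.0044 -0.1105]
pull1 [0.026  0.0997]
pull2 [-0.0273  0.0983]
knob1 [-0.0874 -0.0293]
knob2 [-0.1205 -0.0257]
```

```bash
cat >> h.py <<'E'
import sys
CS=np.array([0.5418,-0.0640]); PH=np.radians(-12.02)
def c2w(x,y): return np.array([CS[0]+x*np.cos(PH)-y*np.sin(PH),CS[1]+x*np.sin(PH)+y*np.cos(PH)])
def w2c(X): d=np.asarray(X[:2])-CS; return np.array([d[0]*np.cos(PH)+d[1]*np.sin(PH),-d[0]*np.sin(PH)+d[1]*np.cos(PH)])
def goal(cx,cy,ztcp,cyaw=None):
    "target in case coords; prints tool-frame offset shares and turn share"
    s=read_state(); R=Ro.from_rotvec(s["eef_rot"]).as_matrix()
    T=np.array([*c2w(cx,cy),ztcp]); o=R.T@(T-s["eef_pos"])/.1
    yaw=np.degrees(np.arctan2(R[1,0],R[0,0]))-np.degrees(PH)
    print("t",round(s["clock"],2),"case pos",w2c(s["eef_pos"]).round(4),"z",s["eef_pos"][2].round(4),"yaw",yaw.round(2),"tilt",R[:,2].round(3),"F",s["wrist_force"].round(1),"grip",round(s["gripper_width"],3),"j",s["joint_pos"].round(2))
    print("offset",o.round(3), "turn", None if cyaw is None else ((yaw-cyaw+180)%360-180)/90)
E
python3 -c "
from h import *
goal(-.104,-.0275,.30,180)"
```

```text
t 0.1 case pos [-0.2148 -0.5216] z 0.3031 yaw 34.87 tilt [-0.001  0.002 -1.   ] F [-0.3  0.5 -0.6] grip 1.0 j [-1.25  0.31  1.51  0.    1.33 -0.07]
offset [ 3.734 -3.42   0.038] turn -1.6125858829264195
```

Call:
{"method": "send_rows", "body": {
  "steps": [
    {"claw":1,"offset":[0.33,-0.33,0],"turn":-0.09},
    {"claw":1,"offset":[0.66,-0.66,0],"turn":-0.18},
    {"claw":1,"offset":[1,-1,0],"turn":-0.27},
    {"claw":1,"offset":[1,-1,0],"turn":-0.36}
  ]
}}

```text
clock: 0.5
eef_pos: [0.2771, -0.3928, 0.3031]
eef_rot: [-2.772, -1.467, -0.003]
wrist_force: [-0.4, -0.4, -0.2]
gripper_width: 1.003
```

```bash
python3 -c "
from h import *
goal(-.104,-.0275,.30,180)"
```

```text
t 0.5 case pos [-0.1905 -0.3767] z 0.3031 yaw 67.81 tilt [-0.001  0.006 -1.   ] F [-0.4 -0.4 -0.2] grip 1.003 j [-1.05  0.18  1.69  0.    1.28 -0.45]
offset [ 3.56  -0.518  0.049] turn -1.2465567664317545
```

Call:
{"method": "send_rows", "body": {
  "steps": [
    {"claw":1,"offset":[0.4,-0.05,0],"turn":-0.09},
    {"claw":1,"offset":[0.7,-0.1,0],"turn":-0.18},
    {"claw":1,"offset":[1,-0.15,0],"turn":-0.27}
  ]
}}

```text
clock: 0.8
eef_pos: [0.3214, -0.3068, 0.3036]
eef_rot: [-2.408, -2.016, -0.0]
wrist_force: [1.1, -0.4, -0.6]
gripper_width: 0.999
```

```bash
python3 -c "
from h import *
goal(-.104,-.0275,.30,180)"
```

```text
t 0.8 case pos [-0.165  -0.2833] z 0.3036 yaw 91.89 tilt [-0.     0.001 -1.   ] F [ 1.1 -0.4 -0.6] grip 0.999 j [-0.86  0.12  1.76  0.    1.26 -0.68]
offset [2.537 0.694 0.037] turn -0.979024293912727
```

Call:
{"method": "send_rows", "body": {
  "steps": [
    {"claw":1,"offset":[0.4,0.11,0],"turn":-0.09},
    {"claw":1,"offset":[0.7,0.2,0],"turn":-0.18},
    {"claw":1,"offset":[1,0.27,0],"turn":-0.27}
  ]
}}

```text
clock: 1.1
eef_pos: [0.3663, -0.2132, 0.3037]
eef_rot: [-1.93, -2.479, -0.0]
wrist_force: [-0.1, 0.7, -0.3]
gripper_width: 1.002
```

```bash
python3 -c "
from h import *
goal(-.104,-.0275,.30,180)"
```

```text
t 1.1 case pos [-0.1406 -0.1825] z 0.3037 yaw 116.22 tilt [-0.  0. -1.] F [-0.1  0.7 -0.3] grip 1.002 j [-0.63  0.09  1.79  0.    1.25 -0.87]
offset [1.229 1.013 0.037] turn -0.7087103872506272
```

Call:
{"method": "send_rows", "body": {
  "steps": [
    {"claw":1,"offset":[0.3,0.2,0],"turn":-0.09},
    {"claw":1,"offset":[0.6,0.5,0],"turn":-0.18},
    {"claw":1,"offset":[0.9,0.8,0],"turn":-0.27},
    {"claw":1,"offset":[1,0.85,0],"turn":-0.36},
    {"claw":1,"offset":[1,0.85,0],"turn":-0.45},
    {"claw":1,"offset":[1,0.85,0],"turn":-0.54},
    {"claw":1,"offset":[1,0.85,0],"turn":-0.63},
    {"claw":1,"offset":[1,0.85,0],"turn":-0.708},
    {"claw":1,"offset":[1,0.85,0],"turn":-0.708},
    {"claw":1,"offset":[1,0.85,0],"turn":-0.708}
  ]
}}

```text
clock: 2.1
eef_pos: [0.4243, -0.0972, 0.3037]
eef_rot: [-0.345, -3.122, -0.0]
wrist_force: [-0.5, -0.3, -0.0]
gripper_width: 1.003
```

```bash
python3 -c "
from h import *
goal(-.104,-.0275,.30,180)
m=camera_model('wrist'); p,d=grab_frame('wrist'); cv2.imwrite('pics/w1.png',p[:,:,::-1]); np.savez('w1.npz',p=p,d=d,**m)
for a in [(-.104,-.0275,.149),(-.084,-.0275,.149),(-.124,-.0275,.149),(0,.0985,.141)]: print(proj(m,[*c2w(*a[:2]),a[2]]))
"
```

```text
t 2.1 case pos [-0.108 -0.057] z 0.3037 yaw 179.42 tilt [-0.001  0.    -1.   ] F [-0.5 -0.3 -0. ] grip 1.003 j [-0.32  0.11  1.77  0.    1.26 -1.67]
offset [-0.037  0.295  0.037] turn -0.006402305371605937
[353.2660817  216.60869211]
[352.57434014 239.31368196]
[353.99574442 192.65901855]
[483.6299518  315.88411021]
```

View pics/w1.png

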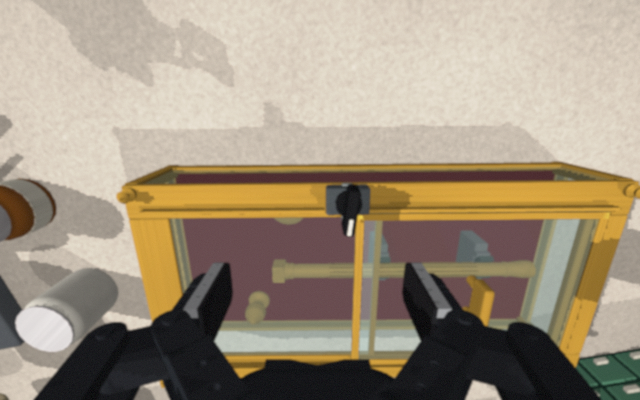

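Wrist view: the knob bar runs from (351,190) to (349,237), within 3 px of the prediction. I'll descend over it.

Call:
{"method": "send_rows", "body": {
  "steps": [
    {"claw":1,"offset":[-0.03,0.28,0],"turn":-0.006},
    {"claw":1,"offset":[-0.03,0.28,0.3],"turn":-0.006},
    {"claw":1,"offset":[-0.03,0.28,0.6],"turn":-0.006},
    {"claw":1,"offset":[-0.03,0.28,0.8],"turn":-0.006},
    {"claw":1,"offset":[-0.03,0.28,0.9],"turn":-0.006},
    {"claw":1,"offset":[-0.03,0.28,0.9],"turn":-0.006},
    {"claw":1,"offset":[-0.03,0.28,0.9],"turn":-0.006}
  ]
}}

```text
clock: 2.85
eef_pos: [0.4341, -0.0708, 0.2144]
eef_rot: [0.327, 3.124, -0.0]
wrist_force: [-0.0, 0.2, 0.2]
gripper_width: 1.002
```

```bash
python3 -c "
from h import *
goal(-.105,-.029,.195,180)
m=camera_model('wrist'); p,d=grab_frame('wrist'); cv2.imwrite('pics/w2.png',p[:,:,::-1])
"
```

```text
t 2.85 case pos [-0.104  -0.0291] z 0.2144 yaw 180.09 tilt [ 0.001 -0.    -1.   ] F [-0.   0.2  0.2] grip 1.002 j [-0.26  0.22  1.9   0.    1.02 -1.62]
offset [0.011 0.001 0.194] turn 0.000950327425843827
```

View pics/w2.png

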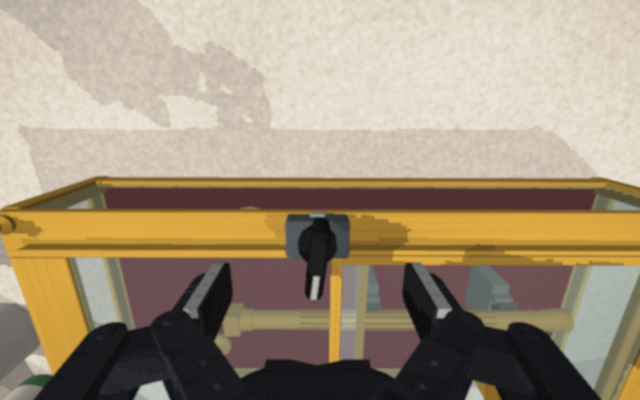

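The knob sits at x≈317, midway between the pads. Next: lower, grip and turn.

Call:
{"method": "send_rows", "body": {
  "steps": [
    {"claw":1,"offset":[0,0,0.1]},
    {"claw":1,"offset":[0,0,0.19]},
    {"claw":1,"offset":[0,0,0.19]},
    {"claw":0,"offset":[0,0,0.19]},
    {"claw":0,"offset":[0,0,0.19]},
    {"claw":0,"offset":[0,0,0.19]},
    {"claw":0,"offset":[0,0,0.19]},
    {"claw":0,"offset":[0,0,0.19]},
    {"claw":0,"offset":[0,0,0.19]},
    {"claw":0,"offset":[0,0,0.19]}
  ],
  "force": 40
}}

```text
invalid input
```

```bash
python3 -c "
from h import *
goal(-.105,-.029,.195,180)
m=camera_model('wrist'); p,d=grab_frame('wrist'); cv2.imwrite('pics/w3.png',p[:,:,::-1])
"
```

```text
t 2.9 case pos [-0.1037 -0.0291] z 0.2148 yaw 180.09 tilt [ 0.002 -0.    -1.   ] F [-0.3 -0.5  1.2] grip 0.999 j [-0.26  0.22  1.9   0.    1.02 -1.62]
offset [0.014 0.001 0.198] turn 0.0010160534864038734
```

View pics/w3.png

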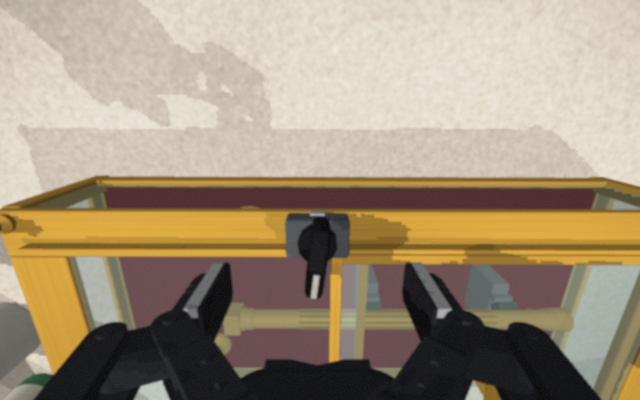

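The call was refused, probably because I left out "turn". I'll include it.

Call:
{"method": "send_rows", "body": {
  "steps": [
    {"claw":1,"offset":[0.01,0,0.1],"turn":0},
    {"claw":1,"offset":[0.01,0,0.19],"turn":0},
    {"claw":1,"offset":[0.01,0,0.19],"turn":0},
    {"claw":0,"offset":[0.01,0,0.19],"turn":0},
    {"claw":0,"offset":[0.01,0,0.19],"turn":0},
    {"claw":0,"offset":[0.01,0,0.19],"turn":0},
    {"claw":0,"offset":[0.01,0,0.19],"turn":0},
    {"claw":0,"offset":[0.01,0,0.19],"turn":0},
    {"claw":0,"offset":[0.01,0,0.19],"turn":0},
    {"claw":0,"offset":[0.01,0,0.19],"turn":0}
  ],
  "force": 40
}}

```text
clock: 3.95
eef_pos: [0.4327, -0.0705, 0.1953]
eef_rot: [0.325, 3.124, -0.0]
wrist_force: [-1.3, -0.2, 4.8]
gripper_width: 0.233
```

```bash
python3 -c "
from h import *
goal(-.105,-.029,.195,180)
m=camera_model('wrist'); p,d=grab_frame('wrist'); cv2.imwrite('pics/w4.png',p[:,:,::-1])
"
```

```text
t 3.95 case pos [-0.1054 -0.0291] z 0.1953 yaw 180.13 tilt [ 0.001 -0.    -1.   ] F [-1.3 -0.2  4.8] grip 0.233 j [-0.26  0.24  1.93 -0.    0.97 -1.62]
offset [-0.004  0.001  0.003] turn 0.001478996420999263
```

View pics/w4.png

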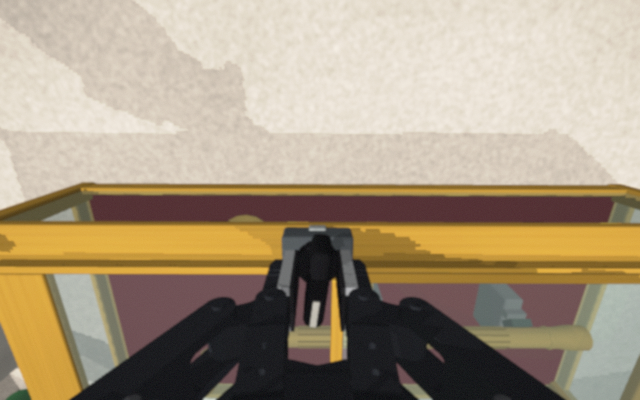

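Call:
{"method": "send_rows", "body": {
  "steps": [
    {"claw":0,"offset":[0,0,0],"turn":0},
    {"claw":0,"offset":[0,0,0],"turn":0},
    {"claw":0,"offset":[0,0,0],"turn":0},
    {"claw":0,"offset":[0,0,0],"turn":0}
  ]
}}

```text
clock: 4.4
eef_pos: [0.4327, -0.0705, 0.1953]
eef_rot: [0.325, 3.124, -0.0]
wrist_force: [-1.2, -0.3, 5.3]
gripper_width: 0.238
```

The fingers stopped at 20 mm rather than 10 mm, so the tips are on the 24 mm hub. I'll reopen, go up 7 mm and close again.

Call:
{"method": "send_rows", "body": {
  "steps": [
    {"claw":0.5,"offset":[0,0,0],"turn":0},
    {"claw":0.5,"offset":[0,0,0],"turn":0},
    {"claw":0.5,"offset":[0,0,-0.07],"turn":0},
    {"claw":0.5,"offset":[0,0,-0.07],"turn":0},
    {"claw":0,"offset":[0,0,-0.07],"turn":0},
    {"claw":0,"offset":[0,0,-0.07],"turn":0},
    {"claw":0,"offset":[0,0,-0.07],"turn":0},
    {"claw":0,"offset":[0,0,-0.07],"turn":0},
    {"claw":0,"offset":[0,0,-0.07],"turn":0},
    {"claw":0,"offset":[0,0,-0.07],"turn":0},
    {"claw":0,"offset":[0,0,-0.07],"turn":0}
  ]
}}

```text
clock: 5.5
eef_pos: [0.4326, -0.0705, 0.202]
eef_rot: [0.325, 3.124, -0.0]
wrist_force: [-0.6, -0.6, 3.4]
gripper_width: 0.106
```

Now it grips the bar at about 9 mm. Turn clockwise.

Call:
{"method": "send_rows", "body": {
  "steps": [
    {"claw":0,"offset":[0,0,0],"turn":0.07},
    {"claw":0,"offset":[0,0,0],"turn":0.14},
    {"claw":0,"offset":[0,0,0],"turn":0.21},
    {"claw":0,"offset":[0,0,0],"turn":0.28},
    {"claw":0,"offset":[0,0,0],"turn":0.35},
    {"claw":0,"offset":[0,0,0],"turn":0.42},
    {"claw":0,"offset":[0,0,0],"turn":0.49},
    {"claw":0,"offset":[0,0,0],"turn":0.56},
    {"claw":0,"offset":[0,0,0],"turn":0.63},
    {"claw":0,"offset":[0,0,0],"turn":0.7},
    {"claw":0,"offset":[0,0,0],"turn":0.77},
    {"claw":0,"offset":[0,0,0],"turn":0.84},
    {"claw":0,"offset":[0,0,0],"turn":0.91},
    {"claw":0,"offset":[0,0,0],"turn":0.98},
    {"claw":0,"offset":[0,0,0],"turn":1},
    {"claw":0,"offset":[0,0,0],"turn":1},
    {"claw":0,"offset":[0,0,0],"turn":1}
  ]
}}

```text
clock: 7.2
eef_pos: [0.4326, -0.0705, 0.202]
eef_rot: [2.439, 1.98, 0.0]
wrist_force: [-0.9, -0.9, 4.1]
gripper_width: 0.103
```

Call:
{"method": "send_rows", "body": {
  "steps": [
    {"claw":0.6,"offset":[0,0,0],"turn":0},
    {"claw":0.8,"offset":[0,0,0],"turn":0},
    {"claw":1,"offset":[0,0,0],"turn":0},
    {"claw":1,"offset":[0,0,0],"turn":0},
    {"claw":1,"offset":[0,0,-0.2],"turn":0},
    {"claw":1,"offset":[0,0,-0.4],"turn":0},
    {"claw":1,"offset":[0,0,-0.5],"turn":0},
    {"claw":1,"offset":[0,0,-0.5],"turn":0}
  ]
}}

```text
clock: 8.0
eef_pos: [0.4334, -0.0706, 0.2531]
eef_rot: [2.437, 1.978, 0.003]
wrist_force: [1.0, -0.3, -0.0]
gripper_width: 0.999
```

```bash
python3 -c "
from h import *
goal(0,.0985,.25,180)
m=camera_model('wrist'); p,d=grab_frame('wrist'); cv2.imwrite('pics/w5.png',p[:,:,::-1])
for a in [(-.105,-.029,.149),(0,.0985,.141)]: print(proj(m,[*c2w(*a[:2]),a[2]]))
"
```

```text
t 8.0 case pos [-0.1046 -0.029 ] z 0.2531 yaw 90.13 tilt [ 0.003 -0.001 -1.   ] F [ 1.  -0.3 -0. ] grip 0.999 j [-0.26  0.17  1.85  0.    1.12 -0.05]
offset [1.273 1.049 0.035] turn -0.9985201359603033
[316.06020129 240.18046351]
[515.03513796  14.21854784]
```

View pics/w5.png

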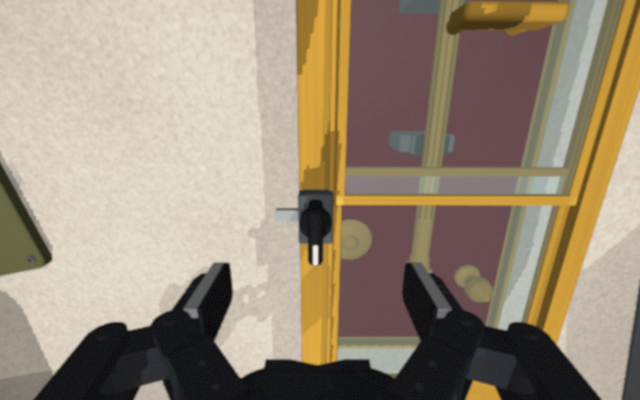

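The knob bar at (316,230) now lies along the case's length and the bolt is drawn back at (287,214). On to the pull.

Call:
{"method": "send_rows", "body": {
  "steps": [
    {"claw":1,"offset":[0.33,0.3,0],"turn":-0.08},
    {"claw":1,"offset":[0.66,0.6,0],"turn":-0.16},
    {"claw":1,"offset":[1,0.9,0],"turn":-0.25},
    {"claw":1,"offset":[1,1,0],"turn":-0.34},
    {"claw":1,"offset":[1,1,0],"turn":-0.43},
    {"claw":1,"offset":[1,1,0],"turn":-0.52},
    {"claw":1,"offset":[1,1,0],"turn":-0.61},
    {"claw":1,"offset":[1,1,0],"turn":-0.7},
    {"claw":1,"offset":[1,1,0],"turn":-0.79},
    {"claw":1,"offset":[1,1,0],"turn":-0.88},
    {"claw":1,"offset":[1,1,0],"turn":-0.96},
    {"claw":1,"offset":[1,1,0],"turn":-1},
    {"claw":1,"offset":[1,1,0],"turn":-1},
    {"claw":1,"offset":[1,1,0],"turn":-1}
  ]
}}

```text
clock: 9.45
eef_pos: [0.5505, 0.0069, 0.2509]
eef_rot: [-0.328, -3.123, 0.0]
wrist_force: [0.3, 0.6, -0.0]
gripper_width: 0.999
```

```bash
python3 -c "
from h import *
goal(-.001,.0985,.194,180)
m=camera_model('wrist'); p,d=grab_frame('wrist'); cv2.imwrite('pics/w6.png',p[:,:,::-1])
for a in [(0.0265,.0985,.141),(-.0285,.0985,.141)]: print(proj(m,[*c2w(*a[:2]),a[2]]))
"
```

```text
t 9.45 case pos [-0.0063  0.0711] z 0.2509 yaw 180.04 tilt [-0.002  0.    -1.   ] F [ 0.3  0.6 -0. ] grip 0.999 j [-0.06  0.32  1.63  0.    1.19 -1.43]
offset [-0.054  0.274  0.569] turn 0.0004079696733100491
[356.05569663 279.45108726]
[359.71109564 203.97585887]
```

View pics/w6.png

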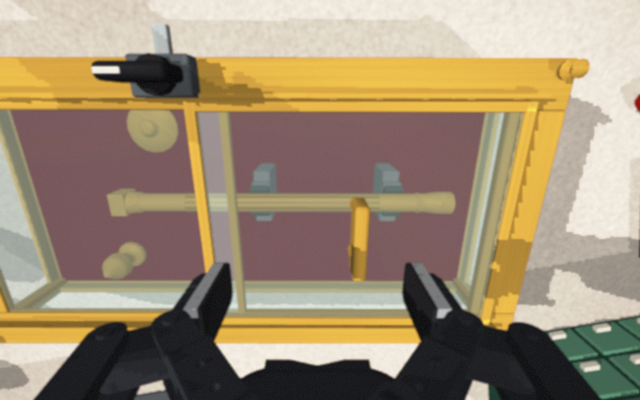

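The pull at (359,240) matches the prediction. Descend, grip, then slide.

Call:
{"method": "send_rows", "body": {
  "steps": [
    {"claw":1,"offset":[-0.05,0.27,0.1],"turn":0},
    {"claw":1,"offset":[-0.05,0.27,0.3],"turn":0},
    {"claw":1,"offset":[-0.05,0.27,0.5],"turn":0},
    {"claw":1,"offset":[-0.05,0.27,0.58],"turn":0},
    {"claw":1,"offset":[-0.05,0.27,0.58],"turn":0},
    {"claw":0,"offset":[-0.05,0.27,0.58],"turn":0},
    {"claw":0,"offset":[-0.05,0.27,0.58],"turn":0},
    {"claw":0,"offset":[-0.05,0.27,0.58],"turn":0},
    {"claw":0,"offset":[-0.05,0.27,0.58],"turn":0},
    {"claw":0,"offset":[-0.05,0.27,0.58],"turn":0},
    {"claw":0,"offset":[-0.05,0.27,0.58],"turn":0},
    {"claw":0,"offset":[-0.05,0.27,0.58],"turn":0},
    {"claw":0,"offset":[-0.05,0.27,0.58],"turn":0}
  ]
}}

```text
clock: 10.8
eef_pos: [0.5617, 0.0323, 0.1945]
eef_rot: [0.326, 3.124, 0.001]
wrist_force: [-0.4, 1.1, 5.8]
gripper_width: 0.104
```

```bash
python3 -c "
from h import *
goal(-.001,.0985-.215,.194,180)"
```

```text
t 10.8 case pos [-0.0006  0.0984] z 0.1945 yaw 180.12 tilt [ 0.001  0.    -1.   ] F [-0.4  1.1  5.8] grip 0.104 j [-0.02  0.39  1.68  0.    1.07 -1.38]
offset [ 0.008 -2.149  0.004] turn 0.0013141832621641925
```

Call:
{"method": "send_rows", "body": {
  "steps": [
    {"claw":0,"offset":[0,-0.1,0],"turn":0},
    {"claw":0,"offset":[0,-0.25,0],"turn":0},
    {"claw":0,"offset":[0,-0.4,0],"turn":0},
    {"claw":0,"offset":[0,-0.55,0],"turn":0},
    {"claw":0,"offset":[0,-0.7,0],"turn":0},
    {"claw":0,"offset":[0,-0.85,0],"turn":0},
    {"claw":0,"offset":[0,-1,0],"turn":0},
    {"claw":0,"offset":[0,-1,0],"turn":0}
  ]
}}

```text
clock: 11.6
eef_pos: [0.5404, -0.0673, 0.1945]
eef_rot: [-0.327, -3.124, 0.002]
wrist_force: [-1.6, -0.1, 5.8]
gripper_width: 0.105
```

```bash
python3 -c "
from h import *
goal(-.001,.0985-.215,.194,180)"
```

```text
t 11.6 case pos [-0.0007 -0.0035] z 0.1945 yaw 180.06 tilt [-0.    -0.001 -1.   ] F [-1.6 -0.1  5.8] grip 0.105 j [-0.2   0.37  1.72 -0.    1.05 -1.56]
offset [ 0.004 -1.13   0.006] turn 0.000691810589586655
```

Call:
{"method": "send_rows", "body": {
  "steps": [
    {"claw":0,"offset":[0,-0.1,0],"turn":0},
    {"claw":0,"offset":[0,-0.25,0],"turn":0},
    {"claw":0,"offset":[0,-0.4,0],"turn":0},
    {"claw":0,"offset":[0,-0.55,0],"turn":0},
    {"claw":0,"offset":[0,-0.7,0],"turn":0},
    {"claw":0,"offset":[0,-0.85,0],"turn":0},
    {"claw":0,"offset":[0,-1,0],"turn":0},
    {"claw":0,"offset":[0,-1,0],"turn":0}
  ]
}}

```text
clock: 12.4
eef_pos: [0.5195, -0.1651, 0.1945]
eef_rot: [-0.327, -3.124, 0.002]
wrist_force: [-2.9, -0.9, 6.8]
gripper_width: 0.101
```

Call:
{"method": "send_rows", "body": {
  "steps": [
    {"claw":0,"offset":[0,-0.05,0],"turn":0},
    {"claw":0,"offset":[0,-0.1,0],"turn":0},
    {"claw":0,"offset":[0,-0.14,0],"turn":0},
    {"claw":0,"offset":[0,-0.15,0],"turn":0},
    {"claw":0,"offset":[0,-0.15,0],"turn":0}
  ]
}}

```text
clock: 12.9
eef_pos: [0.5171, -0.1764, 0.1945]
eef_rot: [0.327, 3.125, 0.006]
wrist_force: [-0.5, 7.0, 7.4]
gripper_width: 0.105
```

```bash
python3 -c "
from h import *
goal(-.001,.0985-.215,.194,180)"
```

```text
t 12.9 case pos [-0.0008 -0.115 ] z 0.1945 yaw 180.07 tilt [ 0.     0.004 -1.   ] F [-0.5  7.   7.4] grip 0.105 j [-0.41  0.37  1.71  0.    1.06 -1.77]
offset [ 0.002 -0.015  0.005] turn 0.000794685317713907
```

The pane hit its stop with a 7 N reaction at about 0.214 m. Release, rise, turn, and move back over the opening.

Call:
{"method": "send_rows", "body": {
  "steps": [
    {"claw":0.5,"offset":[0,0,0],"turn":0},
    {"claw":1,"offset":[0,0.02,0],"turn":0},
    {"claw":1,"offset":[0,0.02,0],"turn":0},
    {"claw":1,"offset":[0,0.02,0],"turn":0},
    {"claw":1,"offset":[0,0.02,-0.3],"turn":0},
    {"claw":1,"offset":[0,0.02,-0.6],"turn":0},
    {"claw":1,"offset":[0,0.02,-0.9],"turn":0},
    {"claw":1,"offset":[0,0.4,-0.9],"turn":0.09},
    {"claw":1,"offset":[0,0.8,-0.9],"turn":0.18},
    {"claw":1,"offset":[0,1,-0.9],"turn":0.27},
    {"claw":1,"offset":[0,1,-0.9],"turn":0.36},
    {"claw":1,"offset":[0,1,-0.9],"turn":0.45},
    {"claw":1,"offset":[0,1,-0.9],"turn":0.54},
    {"claw":1,"offset":[0,1,-0.9],"turn":0.63},
    {"claw":1,"offset":[0,1,-0.9],"turn":0.72},
    {"claw":1,"offset":[0,1,-0.9],"turn":0.81},
    {"claw":1,"offset":[0,1,-0.9],"turn":0.9},
    {"claw":1,"offset":[0,1,-0.9],"turn":0.97},
    {"claw":1,"offset":[0,1,-0.9],"turn":1},
    {"claw":1,"offset":[0,1,-0.9],"turn":1}
  ]
}}

```text
clock: 14.9
eef_pos: [0.5377, -0.0805, 0.2837]
eef_rot: [-2.44, -1.979, 0.001]
wrist_force: [0.7, 0.5, -0.3]
gripper_width: 1.003
```

```bash
python3 -c "
from h import *
goal(-.006,.163,.25,90)
m=camera_model('wrist'); p,d=grab_frame('wrist'); cv2.imwrite('pics/w7.png',p[:,:,::-1])
m=camera_model('top'); p,d=grab_frame('top'); cv2.imwrite('pics/t7.png',cv2.resize(p[135:275,225:430,::-1],None,fx=3.9,fy=3.9,interpolation=cv2.INTER_CUBIC))
"
```

```text
t 14.9 case pos [-0.0006 -0.017 ] z 0.2837 yaw 90.12 tilt [-0. -0. -1.] F [ 0.7  0.5 -0.3] grip 1.003 j [-0.23  0.28  1.6  -0.    1.26 -0.02]
offset [ 1.8   -0.05   0.337] turn 0.0013352267355271705
```

View pics/w7.png

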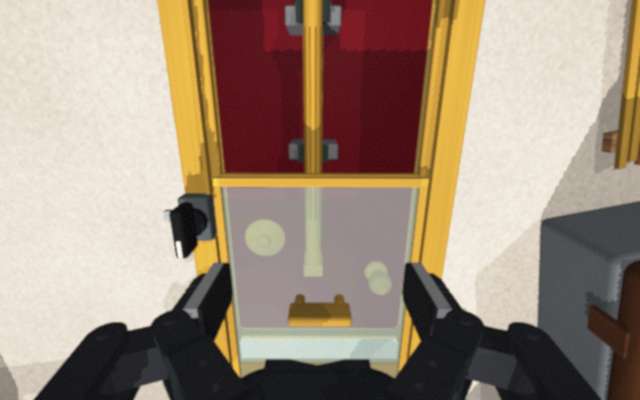

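View pics/t7.png

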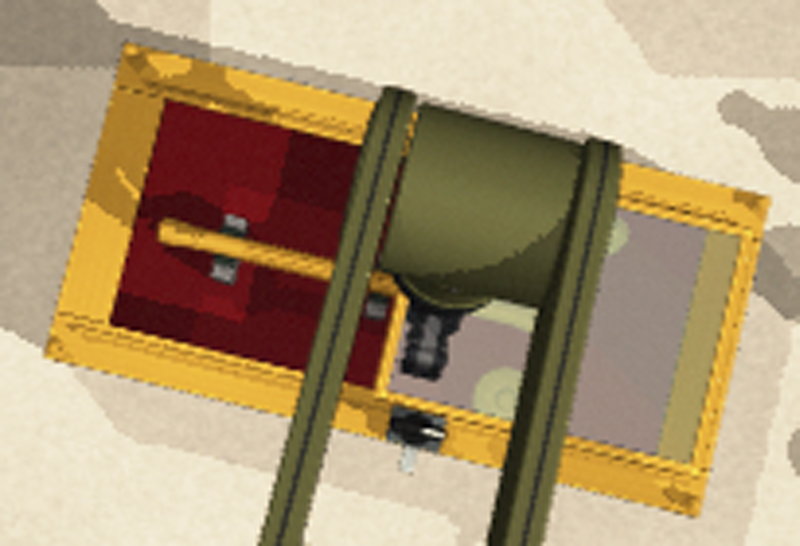

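The pane is fully open, the knob is still turned, and the column head is bare at (160,231) in the enlarged top view. Now to measure the column and rests.

```bash
python3 -c "
from h import *
m=camera_model('top')
z=lambda u,v:(225+(u+.5)/3.9-.5,135+(v+.5)/3.9-.5)
for n,u,h in [('head',(160,231),.066),('colmid',(270,256),.072),('restA',(221,219),.066),('restB',(246,221),.066),('restC',(212,279),.066),('restD',(235,284),.066),('rest2',(378,307),.066),('pane edge',(405,298),.107),('pane edge2',(385,390),.107)]: print(n,w2c(ray(m,z(*u),h)).round(4))
goal(-.006,.163,.25,90)
m=camera_model('wrist')
for u,h in [((313,60),.074),((313,140),.074),((313,271),.066)]: print(w2c(ray(m,u,h)).round(4))
for u,h in [((285,20),.066),((341,20),.066),((285,2),.066),((289,140),.066),((338,140),.066)]: print('rest',w2c(ray(m,u,h)).round(4))
"
```

```text
head [-0.0075  0.1901]
colmid [-0.0069  0.1049]
restA [0.012  0.1478]
restB [0.015  0.1291]
restC [-0.0335  0.1434]
restD [-0.0331  0.1257]
rest2 [-0.0247  0.0175]
pane edge [-0.0164  0.    ]
pane edge2 [-0.0847 -0.0014]
t 15.0 case pos [-0.0006 -0.0169] z 0.2838 yaw 90.19 tilt [-0. -0. -1.] F [-0.6  0.2  0.1] grip 1.001 j [-0.23  0.28  1.6  -0.    1.26 -0.02]
offset [ 1.8   -0.048  0.337] turn 0.0021268813472627495
[-0.0045  0.1005]
[-0.0045  0.0339]
[-0.0048 -0.1081]
rest [-0.028   0.1319]
rest [0.0189 0.132 ]
rest [-0.0276  0.1449]
rest [-0.0273  0.0329]
rest [0.0189 0.0331]
```

Call:
{"method": "send_rows", "body": {
  "steps": [
    {"claw":1,"offset":[0.3,-0.02,0.1],"turn":0.002},
    {"claw":1,"offset":[0.6,-0.05,0.2],"turn":0.002},
    {"claw":1,"offset":[0.9,-0.05,0.33],"turn":0.002},
    {"claw":1,"offset":[0.9,-0.05,0.33],"turn":0.002}
  ]
}}

```text
clock: 15.4
eef_pos: [0.5508, 0.0117, 0.2492]
eef_rot: [-2.436, -1.978, 0.002]
wrist_force: [0.4, -0.3, 0.4]
gripper_width: 1.002
```

Call:
{"method": "send_rows", "body": {
  "steps": [
    {"claw":1,"offset":[0.3,0,0],"turn":0},
    {"claw":1,"offset":[0.6,0,0],"turn":0},
    {"claw":1,"offset":[0.89,0,0],"turn":0},
    {"claw":1,"offset":[0.89,0,0],"turn":0},
    {"claw":1,"offset":[0.89,0,0],"turn":0}
  ]
}}

```text
clock: 15.9
eef_pos: [0.57, 0.0956, 0.251]
eef_rot: [2.44, 1.977, -0.001]
wrist_force: [-0.4, 0.3, 0.4]
gripper_width: 1.004
```

```bash
python3 -c "
from h import *
goal(-.0055,.162,.12,90)
m=camera_model('wrist'); p,d=grab_frame('wrist'); cv2.imwrite('pics/w8.png',p[:,:,::-1])
for a in [(-.0055,.190,.066),(-.0055,.146,.066)]: print(proj(m,[*c2w(*a[:2]),a[2]]))
"
```

```text
t 15.9 case pos [-0.0056  0.162 ] z 0.251 yaw 90.06 tilt [-0.    -0.001 -1.   ] F [-0.4  0.3  0.4] grip 1.004 j [ 0.09  0.36  1.57 -0.    1.21  0.3 ]
offset [1.00e-03 1.00e-03 1.31e+00] turn 0.0006451128887154785
[317.21015954 170.04932046]
[317.16175294 217.61835087]
```

View pics/w8.png

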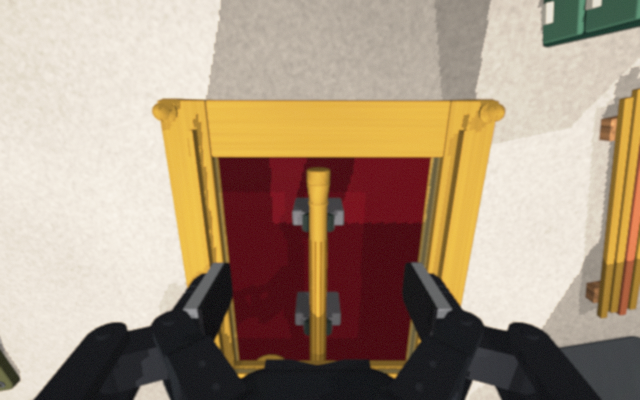

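```bash
python3 -c "
from h import *
m=camera_model('wrist'); p,d=grab_frame('wrist'); print('cam',-m['R'].T@m['t'],w2c(-m['R'].T@m['t']),m['R'][2])
cv2.imwrite('pics/w9.png',cv2.resize(p[150:350,250:390,::-1],None,fx=4,fy=3,interpolation=cv2.INTER_CUBIC))
K,R,t=m['intrinsics'],m['R'],m['t']
for u in (300,317,337):
  for v in range(164,240,4):
    X=R.T@(np.linalg.inv(K)@[u,v,1]*d[v,u]-t); print(u,v,w2c(X).round(4),X[2].round(4))
"
```

```text
cam [0.58689284 0.17604287 0.32033008] [-0.0058855   0.24417065] [-0.06614657 -0.31315343 -0.9473962 ]
300 164 [-0.0236  0.1837] 0.0095
300 168 [-0.0237  0.1794] 0.0092
300 172 [-0.0237  0.1753] 0.0103
300 176 [-0.0239  0.1705] 0.0081
300 180 [-0.0239  0.1662] 0.0086
300 184 [-0.024  0.162] 0.0091
300 188 [-0.024   0.1577] 0.0097
300 192 [-0.0242  0.1529] 0.0086
300 196 [-0.0242  0.1488] 0.0101
300 200 [-0.0237  0.1475] 0.0203
300 204 [-0.023   0.1475] 0.0332
300 208 [-0.0223  0.1477] 0.0461
300 212 [-0.0221  0.1451] 0.0502
300 216 [-0.0222  0.1406] 0.0492
300 220 [-0.0224  0.1361] 0.0483
300 224 [-0.0224  0.1323] 0.0493
300 228 [-0.025   0.1104] 0.0083
300 232 [-0.025   0.1057] 0.0087
300 236 [-0.0251  0.1012] 0.0096
317 164 [-0.0057  0.1836] 0.0089
317 168 [-0.0058  0.1906] 0.0632
317 172 [-0.0058  0.1896] 0.0744
317 176 [-0.0058  0.1862] 0.0747
317 180 [-0.0058  0.1829] 0.0752
317 184 [-0.0058  0.1792] 0.0743
317 188 [-0.0058  0.1756] 0.0739
317 192 [-0.0058  0.1721] 0.0743
317 196 [-0.0058  0.1682] 0.0733
317 200 [-0.0058  0.1646] 0.0733
317 204 [-0.0058  0.1609] 0.0732
317 208 [-0.0058  0.1573] 0.0733
317 212 [-0.0058  0.1537] 0.0737
317 216 [-0.0058  0.1498] 0.0735
317 220 [-0.0059  0.2442] 0.3203
317 224 [-0.0058  0.1425] 0.074
317 228 [-0.0058  0.1383] 0.0732
317 232 [-0.0058  0.1344] 0.0733
317 236 [-0.0058  0.1308] 0.0739
337 164 [0.0153 0.1835] 0.0086
337 168 [0.0154 0.1792] 0.0084
337 172 [0.0155 0.1747] 0.0076
337 176 [0.0155 0.1709] 0.0097
337 180 [0.0156 0.1662] 0.0086
337 184 [0.0157 0.162 ] 0.0093
337 188 [0.0157 0.1577] 0.0097
337 192 [0.0158 0.1532] 0.0098
337 196 [0.0159 0.1486] 0.0096
337 200 [0.0152 0.1478] 0.0212
337 204 [0.0145 0.1473] 0.0328
337 208 [0.0137 0.1474] 0.0454
337 212 [0.0134 0.1451] 0.0504
337 216 [0.0136 0.1404] 0.0488
337 220 [0.0137 0.1362] 0.0488
337 224 [0.0138 0.1322] 0.0492
337 228 [0.0168 0.1104] 0.0082
337 232 [0.0169 0.1059] 0.0092
337 236 [0.0169 0.1011] 0.0094
```

View pics/w9.png

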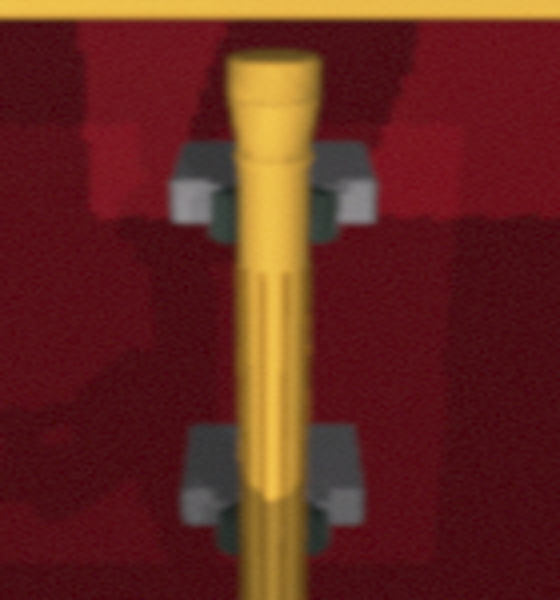

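The column lies at x=-0.006 with its head end at y=0.190. The rests' tops are only about 50 mm high and the +y rest's face is at y=0.1475. I'll grip at y≈0.158, slightly above the axis, lightly so that the column can pivot.

Call:
{"method": "send_rows", "body": {
  "steps": [
    {"claw":1,"offset":[-0.04,0,0.3],"turn":0},
    {"claw":1,"offset":[-0.04,0,0.6],"turn":0},
    {"claw":1,"offset":[-0.04,0,0.9],"turn":0},
    {"claw":1,"offset":[-0.04,0,0.95],"turn":0},
    {"claw":1,"offset":[-0.04,0,0.95],"turn":0}
  ],
  "force": 20
}}

```text
clock: 16.5
eef_pos: [0.5685, 0.0908, 0.1552]
eef_rot: [-2.443, -1.973, 0.004]
wrist_force: [-0.0, 0.0, 0.3]
gripper_width: 0.996
```

Call:
{"method": "send_rows", "body": {
  "steps": [
    {"claw":1,"offset":[0,0,0.1],"turn":0},
    {"claw":1,"offset":[0,0,0.2],"turn":0},
    {"claw":1,"offset":[0,0,0.3],"turn":0},
    {"claw":1,"offset":[0,0,0.3],"turn":0},
    {"claw":0.6,"offset":[0,0,0.3],"turn":0},
    {"claw":0.3,"offset":[0,0,0.3],"turn":0},
    {"claw":0,"offset":[0,0,0.3],"turn":0},
    {"claw":0,"offset":[0,0,0.3],"turn":0},
    {"claw":0,"offset":[0,0,0.3],"turn":0},
    {"claw":0,"offset":[0,0,0.3],"turn":0},
    {"claw":0,"offset":[0,0,0.3],"turn":0},
    {"claw":0,"offset":[0,0,0.3],"turn":0}
  ]
}}

```text
clock: 17.7
eef_pos: [0.5699, 0.0919, 0.1263]
eef_rot: [2.442, 1.975, 0.002]
wrist_force: [2.9, 0.7, 1.4]
gripper_width: 0.176
```

```bash
python3 -c "
from h import *
goal(-.0055,.158,.126,90)
p,d=grab_frame('side'); cv2.imwrite('pics/s10.png',p[:,:,::-1])
p,d=grab_frame('wrist'); cv2.imwrite('pics/w10.png',p[:,:,::-1])
"
```

```text
t 17.7 case pos [-0.005   0.1583] z 0.1263 yaw 89.95 tilt [ 0.002  0.    -1.   ] F [2.9 0.7 1.4] grip 0.176 j [ 0.09  0.49  1.72 -0.    0.93  0.3 ]
offset [-0.003 -0.005  0.003] turn -0.0005576205771389039
```

View pics/w10.png

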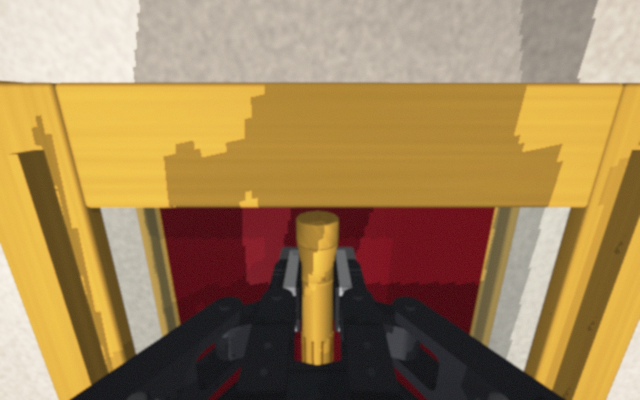

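View pics/s10.png

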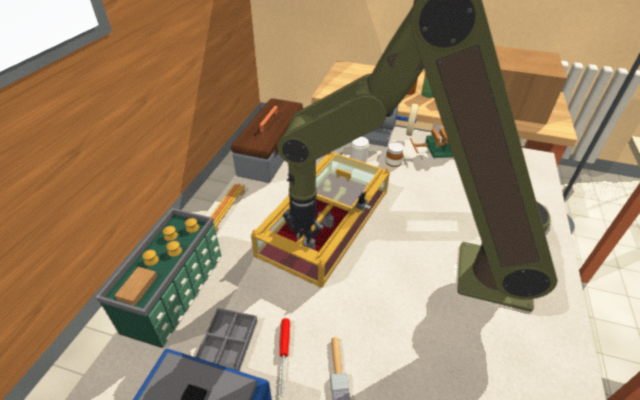

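The fingers hold the shaft (opening ≈15 mm). I'll lift slowly, a little at a time, and check for pivoting.

Call:
{"method": "send_rows", "body": {
  "steps": [
    {"claw":0,"offset":[0,0,-0.05],"turn":0},
    {"claw":0,"offset":[0,0,-0.1],"turn":0},
    {"claw":0,"offset":[0,0,-0.15],"turn":0},
    {"claw":0,"offset":[0,0,-0.2],"turn":0},
    {"claw":0,"offset":[0,0,-0.25],"turn":0},
    {"claw":0,"offset":[0,0,-0.25],"turn":0},
    {"claw":0,"offset":[0,0,-0.25],"turn":0}
  ]
}}

```text
clock: 18.5
eef_pos: [0.5692, 0.0921, 0.1512]
eef_rot: [2.443, 1.975, 0.001]
wrist_force: [0.7, 0.4, -1.8]
gripper_width: 0.175
```

```bash
python3 -c "
from h import *
goal(-.0055,.158,.2,90)
print(read_state()['wrist_torque'])
p,d=grab_frame('side'); cv2.imwrite('pics/s11.png',cv2.resize(p[140:290,240:400,::-1],None,fx=4,fy=4,interpolation=cv2.INTER_CUBIC))
p,d=grab_frame('wrist'); cv2.imwrite('pics/w11.png',p[:,:,::-1])
"
```

```text
t 18.5 case pos [-0.0057  0.1583] z 0.1512 yaw 89.94 tilt [ 0.  0. -1.] F [ 0.7  0.4 -1.8] grip 0.175 j [0.09 0.46 1.69 0.   0.98 0.3 ]
offset [-0.003  0.002 -0.488] turn -0.000629766862688699
[ 0.20640247 -0.13787205  0.07318883]
```

View pics/w11.png

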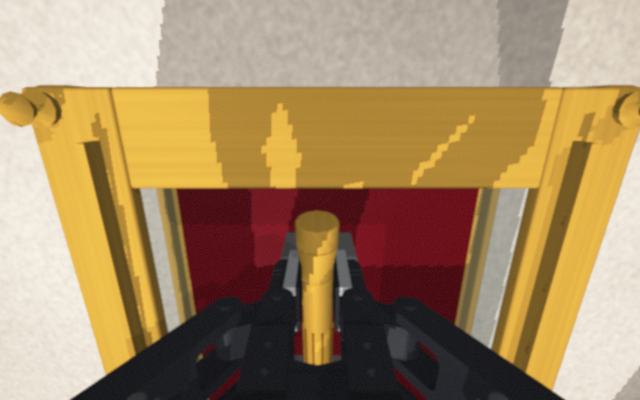

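View pics/s11.png

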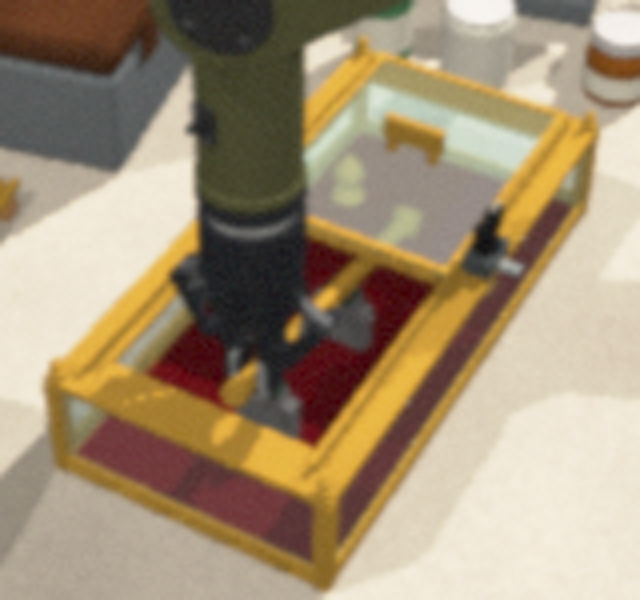

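```bash
cat >> h.py <<'E'
def tilt():
    m=camera_model('wrist'); p,d=grab_frame('wrist'); K,R,t=m['intrinsics'],m['R'],m['t']
    P=[]
    for v in range(200,350,2):
        for u in range(314,323):
            if 0.05<d[v,u]<.5:
                X=R.T@(np.linalg.inv(K)@[u,v,1]*d[v,u]-t); P.append([v,*w2c(X),X[2]])
    P=np.array(P); 
    for v in range(204,350,8):
        q=P[P[:,0]==v]
        if len(q): print(v,np.median(q[:,1:],axis=0).round(4))
    return p
E
python3 -c "
from h import *
tilt()"
```

```text
204 [-0.0051  0.1701  0.0092]
212 [-0.0054  0.1923  0.0871]
220 [-0.0054  0.1911  0.0945]
228 [-0.0054  0.1901  0.1013]
236 [-0.0054  0.1876  0.104 ]
244 [-0.0054  0.1837  0.1038]
252 [-0.0054  0.1792  0.1025]
260 [-0.0054  0.1745  0.1012]
268 [-0.0054  0.1697  0.0999]
276 [-0.0054  0.1648  0.0989]
284 [-0.0054  0.1606  0.099 ]
292 [-0.0054  0.1548  0.097 ]
300 [-0.0054  0.1495  0.096 ]
308 [-0.0054  0.1442  0.0951]
316 [-0.0054  0.1384  0.0939]
324 [-0.0054  0.1327  0.093 ]
332 [-0.0054  0.127   0.0924]
340 [-0.0054  0.1207  0.0913]
348 [-0.0054  0.1142  0.0902]
```

The column tilts by about 9°, pivoting over the -y rest as planned. Continue lifting.

Call:
{"method": "send_rows", "body": {
  "steps": [
    {"claw":0,"offset":[0,0,-0.05],"turn":0},
    {"claw":0,"offset":[0,0,-0.1],"turn":0},
    {"claw":0,"offset":[0,0,-0.15],"turn":0},
    {"claw":0,"offset":[0,0,-0.2],"turn":0},
    {"claw":0,"offset":[0,0,-0.25],"turn":0},
    {"claw":0,"offset":[0,0,-0.3],"turn":0},
    {"claw":0,"offset":[0,0,-0.35],"turn":0},
    {"claw":0,"offset":[0,0,-0.35],"turn":0},
    {"claw":0,"offset":[0,0,-0.35],"turn":0}
  ]
}}

```text
clock: 19.55
eef_pos: [0.5693, 0.092, 0.1861]
eef_rot: [2.443, 1.975, 0.001]
wrist_force: [-0.3, 0.2, -1.8]
gripper_width: 0.173
```

```bash
python3 -c "
from h import *
goal(-.0055,.158,.2,90)
p=tilt(); cv2.imwrite('pics/w12.png',p[:,:,::-1])"
```

```text
t 19.55 case pos [-0.0056  0.1583] z 0.1861 yaw 89.95 tilt [ 0.001  0.    -1.   ] F [-0.3  0.2 -1.8] grip 0.173 j [0.09 0.42 1.66 0.   1.06 0.3 ]
offset [-0.003  0.001 -0.139] turn -0.0005441663657393292
204 [-0.0047  0.1581  0.0085]
212 [-0.0047  0.1508  0.0089]
220 [-0.0053  0.1921  0.1323]
228 [-0.0053  0.1903  0.137 ]
236 [-0.0053  0.1887  0.1417]
244 [-0.0053  0.1867  0.1451]
252 [-0.0053  0.1824  0.1438]
260 [-0.0053  0.1779  0.1425]
268 [-0.0053  0.1722  0.1394]
276 [-0.0053  0.1659  0.1357]
284 [-0.0053  0.1603  0.1338]
292 [-0.0053  0.1537  0.1306]
300 [-0.0053  0.1469  0.1277]
308 [-0.0052  0.14    0.1249]
316 [-0.0052  0.1329  0.1225]
324 [-0.0052  0.1249  0.1192]
332 [-0.0052  0.1163  0.1157]
340 [-0.0052  0.1075  0.1124]
348 [-0.0052  0.0976  0.1084]
```

View pics/w12.png

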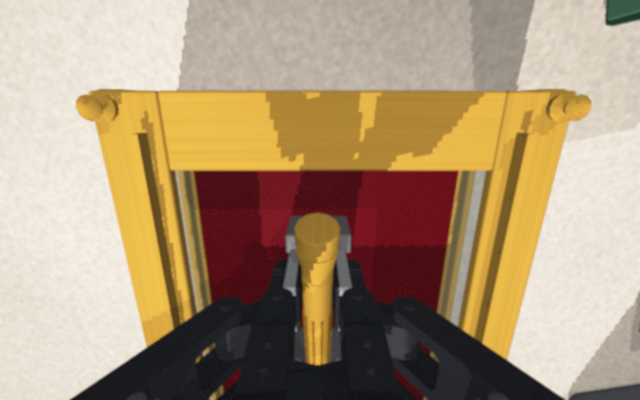

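The slant is now 22° with the head end at ≈0.136 m and the foot at ≈0.025 m. I'll clamp hard to lock the slant, raise slightly off the rest, then draw the column out along its own axis.

Call:
{"method": "send_rows", "body": {
  "steps": [
    {"claw":0,"offset":[0,0,0],"turn":0},
    {"claw":0,"offset":[0,0,0],"turn":0},
    {"claw":0,"offset":[0,0,0],"turn":0},
    {"claw":0,"offset":[0,0,0],"turn":0},
    {"claw":0,"offset":[0,0,-0.03],"turn":0},
    {"claw":0,"offset":[0,0,-0.06],"turn":0},
    {"claw":0,"offset":[0,0,-0.06],"turn":0},
    {"claw":0,"offset":[0,0,-0.06],"turn":0}
  ],
  "force": 110
}}

```text
clock: 20.4
eef_pos: [0.5692, 0.0919, 0.1921]
eef_rot: [2.443, 1.975, 0.0]
wrist_force: [0.3, -0.3, -1.9]
gripper_width: 0.142
```

```bash
python3 -c "
from h import *
goal(-.0055,.158,.2,90)
p=tilt(); cv2.imwrite('pics/w13.png',p[:,:,::-1])
p,d=grab_frame('side'); cv2.imwrite('pics/s13.png',cv2.resize(p[140:290,240:400,::-1],None,fx=4,fy=4,interpolation=cv2.INTER_CUBIC))
"
```

```text
t 20.4 case pos [-0.0057  0.1582] z 0.1921 yaw 89.95 tilt [ 0.  0. -1.] F [ 0.3 -0.3 -1.9] grip 0.142 j [0.09 0.41 1.65 0.   1.08 0.3 ]
offset [-0.002  0.002 -0.079] turn -0.0006030697866359939
204 [-0.0048  0.1561  0.0089]
212 [-0.0048  0.1486  0.0091]
220 [-0.0053  0.1921  0.1384]
228 [-0.0053  0.1902  0.1431]
236 [-0.0053  0.1886  0.1476]
244 [-0.0054  0.1866  0.1512]
252 [-0.0054  0.1822  0.1497]
260 [-0.0054  0.1771  0.1473]
268 [-0.0053  0.1717  0.1448]
276 [-0.0051  0.1656  0.1415]
284 [-0.0053  0.1602  0.1397]
292 [-0.0053  0.1532  0.136 ]
300 [-0.0053  0.1467  0.1335]
308 [-0.0053  0.1398  0.1309]
316 [-0.0053  0.1327  0.1284]
324 [-0.0053  0.1244  0.1247]
332 [-0.0052  0.1162  0.1217]
340 [-0.0052  0.107   0.118 ]
348 [-0.0052  0.0974  0.1142]
```

View pics/s13.png

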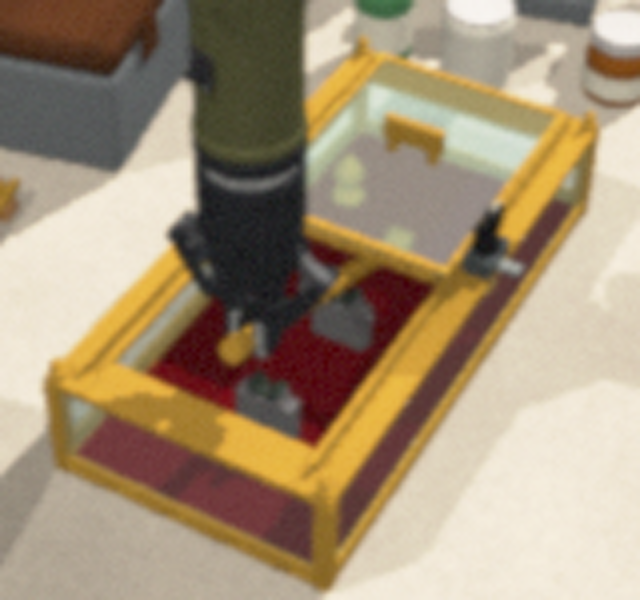

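The slant holds rigidly at 21.5° and the column is off the rests. Draw it out along its axis.

Call:
{"method": "send_rows", "body": {
  "steps": [
    {"claw":0,"offset":[0.05,0,-0.02],"turn":0},
    {"claw":0,"offset":[0.15,0,-0.06],"turn":0},
    {"claw":0,"offset":[0.25,0,-0.1],"turn":0},
    {"claw":0,"offset":[0.35,0,-0.14],"turn":0},
    {"claw":0,"offset":[0.45,0,-0.18],"turn":0},
    {"claw":0,"offset":[0.55,0,-0.22],"turn":0},
    {"claw":0,"offset":[0.65,0,-0.26],"turn":0},
    {"claw":0,"offset":[0.75,0,-0.3],"turn":0},
    {"claw":0,"offset":[0.85,0,-0.34],"turn":0},
    {"claw":0,"offset":[0.95,0,-0.38],"turn":0},
    {"claw":0,"offset":[1,0,-0.4],"turn":0},
    {"claw":0,"offset":[1,0,-0.4],"turn":0},
    {"claw":0,"offset":[1,0,-0.4],"turn":0}
  ]
}}

```text
clock: 21.8
eef_pos: [0.5901, 0.1899, 0.232]
eef_rot: [2.442, 1.976, 0.0]
wrist_force: [0.6, -0.0, -2.3]
gripper_width: 0.145
```

```bash
python3 -c "
from h import *
goal(-.0055,.29,.25,90)
p=tilt()
p,d=grab_frame('side'); cv2.imwrite('pics/s14.png',cv2.resize(p[140:290,240:400,::-1],None,fx=4,fy=4,interpolation=cv2.INTER_CUBIC))
"
```

```text
t 21.8 case pos [-0.0056  0.2584] z 0.232 yaw 89.97 tilt [ 0.  0. -1.] F [ 0.6 -0.  -2.3] grip 0.145 j [0.24 0.43 1.51 0.   1.21 0.45]
offset [ 0.316  0.001 -0.18 ] turn -0.0003556665737407785
204 [-0.0047  0.2465  0.0196]
212 [-0.0048  0.2451  0.039 ]
220 [-0.0053  0.2922  0.1782]
228 [-0.0053  0.2903  0.1827]
236 [-0.0053  0.2888  0.1876]
244 [-0.0054  0.2868  0.1909]
252 [-0.0054  0.2823  0.1893]
260 [-0.0053  0.2773  0.1872]
268 [-0.0053  0.2717  0.1843]
276 [-0.0053  0.2656  0.1811]
284 [-0.0053  0.2603  0.1794]
292 [-0.0053  0.2535  0.1761]
300 [-0.0053  0.2468  0.1732]
308 [-0.0053  0.2397  0.1704]
316 [-0.0053  0.2325  0.1677]
324 [-0.0052  0.2249  0.165 ]
332 [-0.0052  0.2163  0.1615]
340 [-0.0052  0.207   0.1577]
348 [-0.0052  0.1976  0.1541]
```

View pics/s14.png

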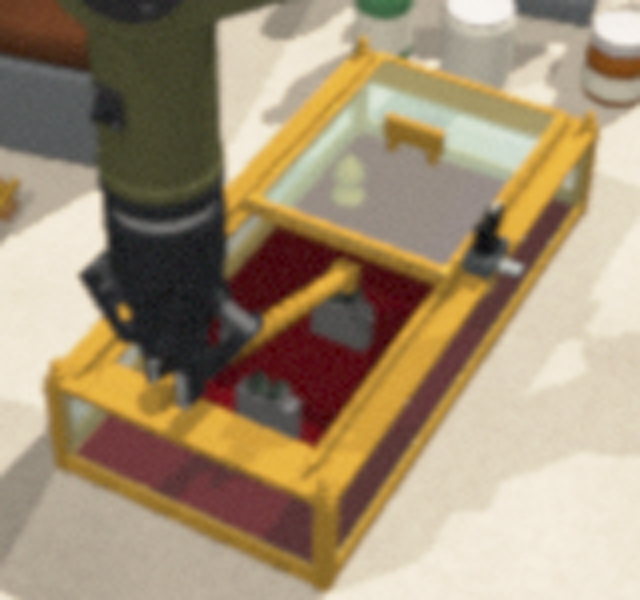

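The foot shows at (345,270), at the pane's edge and just inside the opening. A bit further along the axis, then straight up.

Call:
{"method": "send_rows", "body": {
  "steps": [
    {"claw":0,"offset":[0.05,0,-0.02],"turn":0},
    {"claw":0,"offset":[0.15,0,-0.06],"turn":0},
    {"claw":0,"offset":[0.25,0,-0.1],"turn":0},
    {"claw":0,"offset":[0.35,0,-0.14],"turn":0},
    {"claw":0,"offset":[0.45,0,-0.18],"turn":0},
    {"claw":0,"offset":[0.5,0,-0.2],"turn":0},
    {"claw":0,"offset":[0.5,0,-0.3],"turn":0},
    {"claw":0,"offset":[0.5,0,-0.4],"turn":0},
    {"claw":0,"offset":[0.5,0,-0.5],"turn":0},
    {"claw":0,"offset":[0.5,0,-0.6],"turn":0},
    {"claw":0,"offset":[0.5,0,-0.7],"turn":0},
    {"claw":0,"offset":[0.5,0,-0.8],"turn":0},
    {"claw":0,"offset":[0.5,0,-0.9],"turn":0},
    {"claw":0,"offset":[0.5,0,-0.95],"turn":0},
    {"claw":0,"offset":[0.5,0,-1],"turn":0},
    {"claw":0,"offset":[0.5,0,-1],"turn":0}
  ]
}}

```text
clock: 23.5
eef_pos: [0.6008, 0.2387, 0.3326]
eef_rot: [2.442, 1.975, 0.002]
wrist_force: [0.2, 0.9, -1.6]
gripper_width: 0.145
```

Call:
{"method": "send_rows", "body": {
  "steps": [
    {"claw":0,"offset":[0,0,-0.05],"turn":0},
    {"claw":0,"offset":[0,0,-0.15],"turn":0},
    {"claw":0,"offset":[0,0,-0.25],"turn":0},
    {"claw":0,"offset":[0,0,-0.35],"turn":0},
    {"claw":0,"offset":[0,0,-0.45],"turn":0},
    {"claw":0,"offset":[0,0,-0.55],"turn":0},
    {"claw":0,"offset":[0,0,-0.6],"turn":0},
    {"claw":0,"offset":[0,0,-0.6],"turn":0},
    {"claw":0,"offset":[0,0,-0.6],"turn":0},
    {"claw":0,"offset":[0,0,-0.6],"turn":0},
    {"claw":0,"offset":[0,0,-0.6],"turn":0}
  ]
}}

```text
clock: 24.6
eef_pos: [0.6003, 0.2385, 0.3912]
eef_rot: [-2.442, -1.975, 0.002]
wrist_force: [-0.6, -0.1, -2.3]
gripper_width: 0.145
```

```bash
python3 -c "
from h import *
goal(-.0055,.29,.25,90)
p=tilt()
p,d=grab_frame('side'); cv2.imwrite('pics/s15.png',p[:,:,::-1])
p,d=grab_frame('top'); cv2.imwrite('pics/t15.png',p[:,:,::-1]); np.savez('t15.npz',p=p,d=d)
"
```

```text
t 24.6 case pos [-0.0058  0.3081] z 0.3912 yaw 89.95 tilt [-0.001 -0.    -1.   ] F [-0.6 -0.1 -2.3] grip 0.145 j [ 0.31  0.36  1.21 -0.    1.58  0.52]
offset [-0.179  0.005  1.412] turn -0.0005745947737807455
204 [-0.0047  0.245   0.0275]
212 [-0.0048  0.2451  0.0631]
220 [-0.0055  0.3419  0.3375]
228 [-0.0055  0.3401  0.3422]
236 [-0.0055  0.3382  0.3463]
244 [-0.0055  0.3363  0.3499]
252 [-0.0055  0.3321  0.3488]
260 [-0.0055  0.327   0.3465]
268 [-0.0055  0.3215  0.3438]
276 [-0.0055  0.3152  0.3401]
284 [-0.0055  0.3098  0.3384]
292 [-0.0055  0.303   0.3351]
300 [-0.0055  0.2964  0.3324]
308 [-0.0058  0.2899  0.3303]
316 [-0.0055  0.2824  0.3273]
324 [-0.0055  0.2745  0.3241]
332 [-0.0055  0.2657  0.3205]
340 [-0.0055  0.2569  0.3172]
348 [-0.0055  0.2472  0.3134]
```

View pics/s15.png

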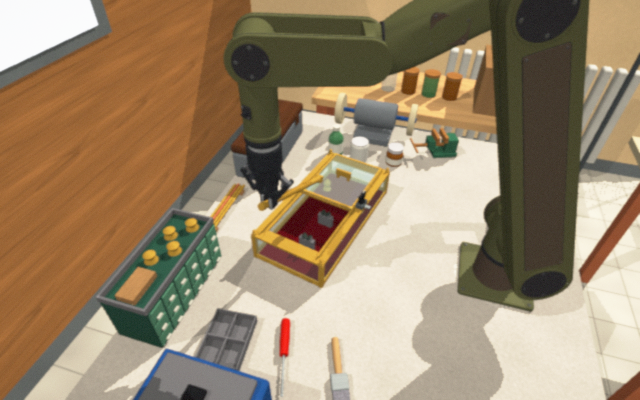

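View pics/t15.png

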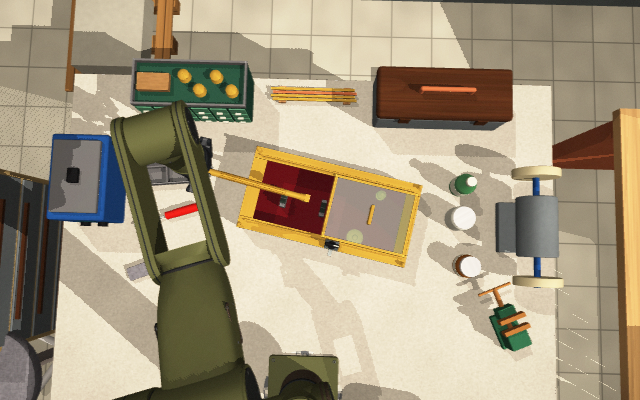

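The column is held up at 21.5°, with its head at ≈0.34 m and its foot at ≈0.23 m. In the top view the foot shows at (307,198), the pane is open, the knob is turned and the bystanders are in place. Handing in.

```bash
python3 -c "
from h import *
print(close_job()); s=read_state(); print(s['clock'],s['eef_pos'],s['gripper_width'],s['wrist_force'])"
```

```text
the job is handed in; nothing more can be done
None
the job is handed in; nothing more can be done
```

The job is handed in and no verdict came back. At the last check (24.6 s of the 67 s allowed), the column was held up in the gripper, clear of the showcase.

- **Knob:** I turned it a quarter turn (about 90°) clockwise with the pane still shut. The picture afterwards showed the bolt drawn back.
- **Pane:** I slid it about 0.214 m, until it met its stop with a 7 N reaction.
- **Column:** I gripped it lightly near the head and let it pivot to about 22° over the rear rest. I then clamped it at 110 N and drew it out along its own axis. The wrist readings showed nothing beyond the column's own weight of about 2 N, so no sign of it hitting the glass.

**Last checks:** the head is at about 0.34 m and the foot at about 0.23 m. The foot height is worked out from the measured slope, not seen directly. In the pictures the pane is open, the knob is turned and the bystanders I could see are where they were. The arm hid part of the brush and screw tray in the top view.

**What went wrong on the way:**
- One move call was refused because I had left out the turn value.
- The first knob grip caught the 24 mm hub instead of the bar, so I reopened, raised 7 mm and gripped again.

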